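# Weigh a jar on the sprung hook and mark the reading

### The job

Weigh the jar: pick up the wire carrier with the jar in it, keep it upright, hang it by its wire bail on the scale's sprung hook, and let it down gently until the spring alone carries it, so that the hook neither drops nor bounces when you let go. When it has settled, draw the rider down its rail until its mark is level with the hook's needle, and leave it there. Force nothing and leave the other things on the table where they are.

Things in the scene. Friction and masses are not known exactly. Their poses are not given: they have to be found in the camera images.
- carrier: Loose steel carrier: round cup (74 mm across, 14 mm high) with a white dye jar with a magenta lid fixed in it (57 mm across, top at z = 70 mm), a 6 mm wire bail in its y-z plane and a wooden grip on the bail's peak. Unknown weight, 0.27 to 0.80 kg. The hook goes between jar and peak (free z = 70 to 122 mm), along the carrier's x, either way round. Origin: centre of the underside; z up.
- carrier_eye (a point): Peak of the bail: centre line of the wire, 125 mm above the underside; the hook bears on its lower side. The bail's legs stand at y = +-36 mm up to z = 76 mm and narrow to y = +-21 at z = 96 and +-17 at z = 113.
- carrier_grip (a point): Point in the upright wooden grip, 150 mm above the carrier's underside, 25 mm above carrier_eye. The grip is 10 mm thick along the carrier's y, 22 mm along x, from z = 127 to 161 mm; pinch it from above, fingers closing along y.
- scale_stand: Scale stand, fixed. Origin on the table straight under the hook's saddle; x points from there to the column (away from the robot, within 0.25 rad), y left to the rail, z up. Base plate x = 60 to 210, y = -75 to 195, 14 mm high; steel column at x = 140, y = 0, 370 mm high; flat graduated rail at x = 146, y = 160, 330 mm high; a bar joins them behind.
- hook_saddle (a point): Lowest part of the hook, on the centre line of its 8 mm bar, 250 mm above the table unloaded. The bar comes from the carriage on the column 10 mm higher, dips to the saddle and rises to the tip, 25 mm beyond it along the stand's -x and 26 mm above it. Nothing is above. Axes as the stand's. With the bail seated, carrier_eye is 6 to 9 mm above this point.
- hook (a joint): How far the hook has dipped, m, 0 unloaded to 0.128 at its bottom stop. A coil spring holds it up: about 75 N/m from zero, lightly damped, so that a load let go off its balance point swings up and down for a second or two. The jar's weight takes it 0.035 to 0.105 m down.
- needle_tip (a point): End of the thin dark needle that sticks out to the left (stand's +y) from the carriage and moves up and down with the hook, at the saddle's height.
- rider (a joint): How far the black rider has been drawn down its rail, m, 0 at the top to 0.135 at the bottom; friction of about 2.5 N, it stays where it is left.
- rider_tab (a point): Where to pinch the rider's tab: a black bar 10 mm thick along the stand's y and 22 mm high, standing out from the rail along the stand's -x by 84 mm; this point is 16 mm from its free end, mid-height, 74 mm in front of the rail's face. Pinch from above, fingers closing along the stand's y.
- rider_mark (a point): Tip of the rider's small steel mark on the side towards the needle, at the mid-height of the rider, the same height as rider_tab; with the rider at 0 it is 15 mm above the needle of the unloaded hook.
- black_jar_1: Bystander: black jar 69 mm across, 78 mm high; origin under its centre.
- black_jar_2: Bystander: black jar 69 mm across, 90 mm high; origin under its centre.
- masking_tape: Bystander: roll of tape, 100 mm across, 25 mm high, lying flat; origin under its centre.
- nail_brush: Bystander: brush with a handle, 30 x 86 x 55 mm; origin under its centre.
- spare_cap: Bystander: white nozzle cap, 48 mm across, 68 mm high; origin under its centre.
- mix_beaker: Bystander: green beaker, 78 mm across, 109 mm high; origin under its centre.

How it is judged:
By the outcome, as a careful person would: the job done as asked, in the order asked, and still so for the second after the job is handed in, with the robot touching nothing.
It also fails if it takes over 70 s, if anything falls off the work surface, if the arm or the gripper's body presses on something with over 40 N, if the wrist force passes 120 N, or if a joint passes its speed limit or range.

### The arm

A 6-joint arm with a two-finger parallel gripper is mounted at the origin on a cart in front of the work surface, level with it; the furniture and walls round the work are solid. World frame = base frame: x ahead of the robot, y to its left, z up, the work surface at z = 0. Lengths are in m, angles in rad, forces in N, time in s.
With the tool pointing down it reaches from about 0.425 to 0.95 m from the base axis. Payload 3.5 kg.
Tool frame: the origin (TCP) lies midway between the tips of the shut fingers; the grasp point (between the pads) lies 19 mm behind it; z points along the fingers, y is the line along which they close (so a half turn about z gives the same grasp; the last joint's range is limited). The gripper opens to 85 mm and grips with 20 to 120 N. Pads are 22 mm wide; open, the fingers measure 114 mm over their backs; the gripper's body (76 mm by 85 mm) begins 54 mm behind the grasp point. The pads swing forward as they close: fully open they stand 13 mm farther back than shut.
Start: joints at [-1.417, 0.286, 1.577, -0, 1.279, -0.15], TCP at [0.202, -0.644, 0.231] pointing down, gripper open.
Joint ranges: [-2.77, 2.77], [-0.9, 2.22], [0.21, 2.48], [-1.53, 4.67], [0.24, 2.81], [-2.84, 2.84]. Speed limits (rad/s): [2.79, 2.79, 3.14, 3.14, 3.14, 3.14].

### API

Orientations are given as a unit quaternion [x, y, z, w].
In Python, from plant import get_state, read_camera, ctrl gives the robot as it stands.
- The arm moves only by the shell command python3 -m crank 'ROWS' [FORCE]. ROWS is JSON, a list of rows, each a list of 3 entries, a list of its own where there are three numbers: the shift along the tool's x, y, z in mm, then the turn about the tool's z in degrees, then the closure in counts, from 0 (fully open) to 255 (shut). In form: [[[tx, ty, tz], yaw, claw], ...]. A call has 1 to 10 rows; each row is the pose to reach, as a shift and turn from the pose commanded when the call began, along the tool's axes at that moment; what a row does not reach only later rows make up. A row lasts 1/10 s, in which the tool goes at most 50 mm and 8.59 degrees, less where a joint would pass 70% of its speed; a pose out of reach is approached as far as the arm can. A call with a gripper value outside its range is refused whole. The fingers move at their own pace and stop on an object; FORCE is the grip in N (left out, the last holds). Time passes only in rows, so rows that repeat a pose let the fingers close. It gives the time, the measured TCP pose, the force, the opening and the grip force at its end, in the units of the state.
- get_state(): the state, without advancing time (a new reading comes with each control period).
- read_camera(name): name is "scene" or "top" or "wrist"; returns a dict with "frame" (420x560x3 uint8, blue, green, red), "range_z" (420x560 float32, m along the optical axis (not along the pixel's ray), 0 where there is no reading), "vfov" (degrees; the focal length in pixels is half the picture's height over the tangent of half this angle, whatever the lens; pixels are square), "cx", "cy" (the principal point, pixels), "k1" (the pictures are not rectified: a ray, as slopes to the right and down, at radius r is drawn at 1 + k1 r^2 times it, then the intrinsics apply), "origin" and "orientation" of the camera in the world. Camera axes: x right, y down, z forward; pixel columns grow to the right and rows downward; lengths in m; the calibration is good to about 2 mm. A picture is of the moment at which its call begins.
- ctrl.sign_off(): hands the job in; it is judged then, once.
The state is a dict: "time": time; "qpos": joint angles; "dq": joint speeds; "joint_efforts": joint torques, N m; "eef_pos": TCP position; "tcp_rot": TCP orientation; "contact_force": force on the tool from outside, world axes, zero at the start; "wrist_torque": the same for the moment, N m; "opening": opening from 0.0 (shut) to 1.0 (fully open); "finger_force": force on a finger pad.
Only numpy, scipy, OpenCV 4.12 (cv2) and the standard library are available. Lean on these libraries where they do the work, as an engineer would, in place of code of your own. Each camera call takes 0.05 s, during which the arm holds its last target. There are 200 camera calls.

## Working session

There is one attempt and no reset: what is moved stays moved. The work goes in short steps, Python scripts to look and compute and a shell command to move; the robot and the scene stay as the last step left them, time stands still between calls to the robot, and variables do not carry over. Pictures are saved under pics/ and viewed, at most 10 in all, crops included, and the job is handed in when it is done.

```bash
ls; mkdir -p pics; cat > h.py <<'E'
import numpy as np, cv2
from scipy.spatial.transform import Rotation as R
from plant import get_state, read_camera, ctrl
def K(c):
    f=c["frame"].shape[0]/2/np.tan(np.radians(c["vfov"])/2); return f
def slopes(c,u,v):
    f=K(c); d=np.array([(np.asarray(u,float)-c["cx"])/f,(np.asarray(v,float)-c["cy"])/f]); s=d.copy()
    for _ in range(20): s=d/(1+c["k1"]*(s**2).sum(0))
    return s
def ray(c,u,v):
    s=slopes(c,u,v); d=np.stack([s[0],s[1],np.ones_like(s[0])],-1)
    return np.array(c["origin"]), d@R.from_quat(c["orientation"]).as_matrix().T
def plane(c,u,v,z):
    o,d=ray(c,u,v); return o+d*((z-o[2])/d[...,2])[...,None]
def cloud(c):
    v,u=np.mgrid[:420,:560]; o,d=ray(c,u.ravel(),v.ravel())
    return (o+d*c["range_z"].ravel()[:,None]).reshape(420,560,3)
def proj(c,p):
    q=(np.asarray(p)-c["origin"])@R.from_quat(c["orientation"]).as_matrix(); s=q[:2]/q[2]
    s=s*(1+c["k1"]*(s**2).sum()); return s*K(c)+[c["cx"],c["cy"]]
E
python3 - <<'E'
from h import *
import pickle
a=read_camera("scene");b=read_camera("top")
pickle.dump((a,b),open("c0.pkl","wb"))
for n,c in(("s",a),("t",b)):
    print({k:v for k,v in c.items() if k not in("frame","range_z")}, (c["range_z"]>0).mean()); cv2.imwrite(f"pics/{n}0.png",c["frame"])
s=get_state(); print(s)
E
```

```text
pics
{'vfov': 49.707773603788056, 'cx': 284.08144756146544, 'cy': 217.9665999648179, 'k1': -0.10742233842574048, 'origin': array([-0.04277064,  0.76487664,  0.74987013]), 'orientation': array([-0.25785079,  0.82119915, -0.48339122,  0.15961781])} 0.9958886054421768
{'vfov': 56.70960134504842, 'cx': 285.29686736894035, 'cy': 209.27351249542207, 'k1': 0.0005568699635741695, 'origin': array([ 0.39693365, -0.05481437,  1.06205456]), 'orientation': array([ 0.71273935, -0.6964437 ,  0.06339761, -0.0543097 ])} 0.9960459183673469
{'time': 0.1, 'qpos': array([-1.41699779e+00,  2.87116087e-01,  1.57801860e+00, -9.13555700e-06,
        1.27863517e+00, -1.49994479e-01]), 'dq': array([-6.48515058e-04, -9.69059439e-04, -2.19186369e-03, -3.09554860e-04,
       -4.48922448e-05,  1.03147032e-03]), 'joint_efforts': array([ 1.34499423e-03, -4.07292831e+01, -2.93698275e+01, -1.37451711e-04,
        3.41674684e-03, -5.71586469e-06]), 'eef_pos': array([ 0.20185778, -0.64348466,  0.230066  ]), 'tcp_rot': array([ 9.88485104e-01,  1.51314288e-01, -6.44332451e-06, -1.08859479e-03]), 'contact_force': array([-0.27983937,  0.18923844, -0.92721378]), 'wrist_torque': array([0.03156601, 0.012237  , 0.02972839]), 'finger_force': 0.0, 'opening': 0.9989263687393019}
```

View pics/s0.png

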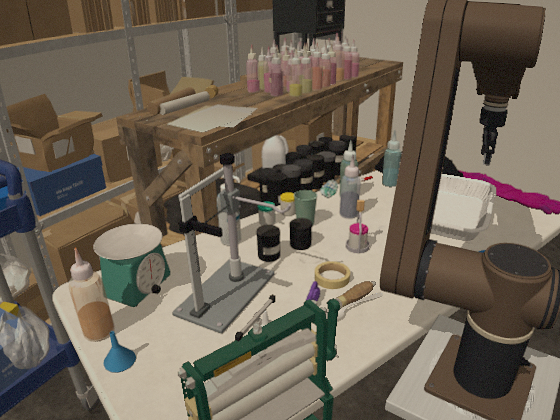

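View pics/t0.png

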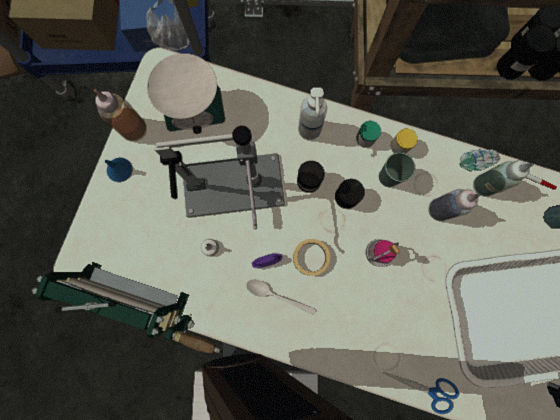

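The scene view shows the stand (column cap at (227,158), rider at about (205,228)) and the carrier at (358,236). In the top view the column cap is at (242,135), the hook tip at about (253,225), the rider tab at (170,155)–(173,195), and the carrier at (382,252) with its grip at about (393,247). I'll measure these next.

```bash
python3 - <<'E'
from h import *
import pickle
a,b=pickle.load(open("c0.pkl","rb"))
for n,c,box in(("s",a,(325,405,190,270)),("t",b,(350,415,225,275))):
    P=cloud(c); u0,u1,v0,v1=box; f=c["frame"]; hsv=cv2.cvtColor(f,cv2.COLOR_BGR2HSV)
    m=np.zeros((420,560),bool); m[v0:v1,u0:u1]=1
    mag=m&(hsv[...,0]>150)&(hsv[...,0]<175)&(hsv[...,1]>150)
    q=P[mag]; print(n,"lid",mag.sum(),np.median(q,0),q.min(0),q.max(0))
    k=m&(P[...,2]>.06)&(P[...,2]<.08); print(" z.07",k.sum(),(P[k].min(0)+P[k].max(0))/2,P[k].min(0),P[k].max(0))
    k=m&(P[...,2]>.13)&(P[...,2]<.19); q=P[k]; print(" grip",len(q),q.mean(0),q.min(0),q.max(0))
    k=m&(P[...,2]>.08)&(P[...,2]<.13); q=P[k]; print(" bail",np.round(q,3).tolist()[:40])
# stand
P=cloud(b); k=np.zeros((420,560),bool);k[145:225,175:295]=1
k&=(P[...,2]>.006)&(P[...,2]<.022)
r=cv2.minAreaRect((P[k][:,:2]*1000).astype(np.float32)); print("base",r,cv2.boxPoints(r))
k=np.zeros((420,560),bool);k[120:235,225:270]=1
for z in np.arange(.2,.42,.02):
    q=P[k&(P[...,2]>z)&(P[...,2]<z+.02)]; 
    if len(q):print("hook",round(z,2),len(q),q.mean(0).round(3),q.min(0).round(3),q.max(0).round(3))
k=np.zeros((420,560),bool);k[140:205,155:185]=1
for z in np.arange(.2,.42,.02):
    q=P[k&(P[...,2]>z)&(P[...,2]<z+.02)]; 
    if len(q):print("rider",round(z,2),len(q),q.mean(0).round(3),q.min(0).round(3),q.max(0).round(3))
crops=[cv2.resize(a["frame"][190:260,325:405],(400,350),interpolation=cv2.INTER_CUBIC),cv2.resize(b["frame"][220:290,345:425],(400,350),interpolation=cv2.INTER_CUBIC)]
crops2=[cv2.resize(a["frame"][150:230,165:285],(400,250),interpolation=cv2.INTER_CUBIC),cv2.resize(b["frame"][140:240,150:290],(400,250),interpolation=cv2.INTER_CUBIC)]
cv2.imwrite("pics/c1.png",np.vstack([np.hstack(crops),np.hstack(crops2)]))
E
```

```text
s lid 126 [ 0.46197855 -0.31282811  0.06810439] [ 0.43377036 -0.34176145  0.05846433] [ 0.48697748 -0.29142886  0.07189415]
 z.07 277 [ 0.52091507 -0.39525585  0.06993659] [ 0.43377036 -0.50390591  0.06002684] [ 0.60805979 -0.28660579  0.07984634]
 grip 73 [ 0.46235835 -0.31756668  0.14554799] [ 0.45173253 -0.3295073   0.13022073] [ 0.47610394 -0.3093487   0.15872717]
 bail [[0.612, -0.473, 0.092], [0.603, -0.463, 0.098], [0.598, -0.46, 0.101], [0.591, -0.455, 0.105], [0.59, -0.461, 0.103], [0.586, -0.46, 0.104], [0.581, -0.457, 0.106], [0.579, -0.46, 0.106], [0.577, -0.463, 0.105], [0.568, -0.454, 0.111], [0.571, -0.466, 0.106], [0.567, -0.466, 0.107], [0.56, -0.459, 0.111], [0.56, -0.467, 0.108], [0.558, -0.469, 0.108], [0.556, -0.474, 0.107], [0.555, -0.478, 0.105], [0.553, -0.483, 0.104], [0.554, -0.491, 0.101], [0.554, -0.499, 0.098], [0.609, -0.467, 0.091], [0.605, -0.467, 0.093], [0.597, -0.459, 0.098], [0.592, -0.457, 0.1], [0.589, -0.458, 0.101], [0.585, -0.457, 0.102], [0.582, -0.46, 0.101], [0.58, -0.462, 0.102], [0.576, -0.462, 0.102], [0.572, -0.462, 0.103], [0.569, -0.4
[... 2162 characters left out ...]
43 0.012 0.321] [0.667 0.059 0.338]
hook 0.34 23 [0.641 0.017 0.356] [0.637 0.005 0.351] [0.652 0.035 0.36 ]
hook 0.36 286 [0.652 0.022 0.368] [0.636 0.005 0.36 ] [0.67  0.038 0.373]
rider 0.2 24 [0.634 0.176 0.21 ] [0.631 0.166 0.201] [0.643 0.186 0.219]
rider 0.22 10 [0.633 0.176 0.224] [0.632 0.167 0.221] [0.636 0.183 0.228]
rider 0.24 51 [0.606 0.17  0.256] [0.55  0.155 0.249] [0.647 0.198 0.26 ]
rider 0.26 379 [0.606 0.174 0.272] [0.549 0.159 0.26 ] [0.649 0.201 0.279]
rider 0.28 47 [0.633 0.179 0.29 ] [0.631 0.166 0.281] [0.64  0.193 0.3  ]
rider 0.3 58 [0.634 0.178 0.31 ] [0.631 0.166 0.3  ] [0.642 0.193 0.319]
rider 0.32 240 [0.641 0.167 0.332] [0.63  0.136 0.32 ] [0.651 0.194 0.339]
```

View pics/c1.png

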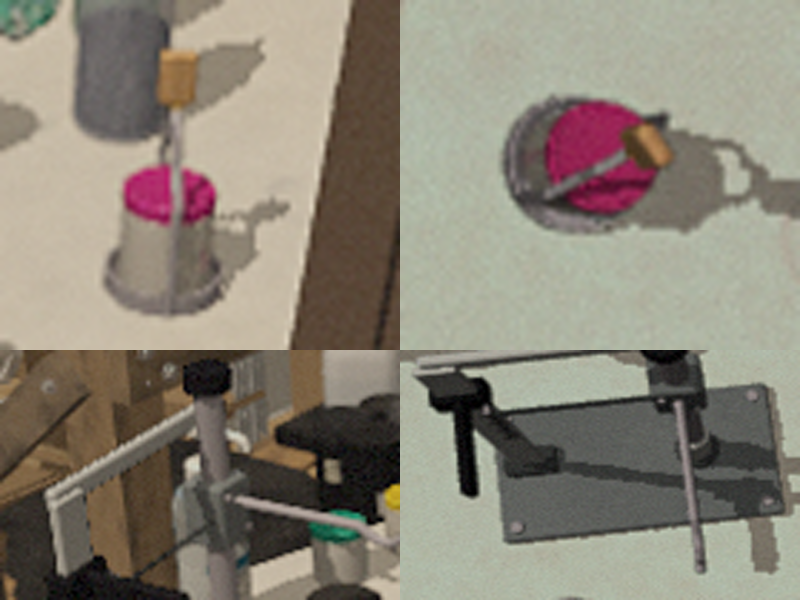

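The crops show the bail running from (0.482,-0.350) to (0.448,-0.298), so carrier y is at about 123°. They also show the hook bar pointing towards the robot. Stand yaw is 8.5° and the saddle is near (0.516, 0.001). Column top and tab positions agree with both.

```bash
cat >> h.py <<'E'
def go(x,y,z,psi):
    s=get_state(); r=R.from_quat(s["tcp_rot"]); M=r.as_matrix()
    p=np.degrees(np.arctan2(M[1,0],M[0,0])); d=M.T@(np.array([x,y,z])-s["eef_pos"])*1000
    print("t",round(s["time"],2),"psi",round(p,2),"tilt",M[:,2].round(4),"-> shift",d.round(1),"turn",round((p-psi+180)%360-180,2))
E
python3 - <<'E'
from h import *
go(.462,-.3205,.27,33)
E
```

```text
t 0.1 psi 17.41 tilt [-3.0e-04  2.2e-03 -1.0e+00] -> shift [ 344.9 -230.5  -39.3] turn -15.59
```

```bash
python3 -m crank '[[[45,-30,-40],-2,0],[[90,-60,-40],-4,0],[[130,-88,-40],-6,0],[[170,-115,-40],-8,0],[[210,-142,-40],-10,0],[[250,-168,-40],-12,0],[[290,-194,-40],-14,0],[[325,-217,-40],-15.6,0],[[345,-230.5,-40],-15.6,0],[[345,-230.5,-40],-15.6,0]]' 60; python3 -m crank '[[[0,0,0],0,0],[[0,0,0],0,0],[[0,0,0],0,0]]'
python3 - <<'E'
from h import *
go(.462,-.3205,.27,33)
c=read_camera("wrist"); print(c["origin"],c["vfov"])
import pickle; pickle.dump(c,open("w1.pkl","wb"))
cv2.imwrite("pics/w1.png",c["frame"])
P=cloud(c); hsv=cv2.cvtColor(c["frame"],cv2.COLOR_BGR2HSV)
k=(np.hypot(P[...,0]-.462,P[...,1]+.3205)<.025)&(P[...,2]>.15)&(P[...,2]<.17)
q=P[k]; print(len(q),q.mean(0) if len(q) else 0)
if len(q)>5:
    print(cv2.minAreaRect((q[:,:2]*1000).astype(np.float32)))
fs=np.array([0,0,0.])
print(get_state()["contact_force"],get_state()["qpos"])
E
```

```text
time: 1.1
eef_pos: [0.4637, -0.318, 0.2708]
tcp_rot: [0.958, 0.286, 0.0, -0.001]
contact_force: [-0.2, -1.1, 0.4]
opening: 0.999
finger_force: 0.0
time: 1.4
eef_pos: [0.4614, -0.322, 0.2711]
tcp_rot: [0.959, 0.283, -0.0, -0.0]
contact_force: [-0.2, -1.0, -0.0]
opening: 1.003
finger_force: 0.0
t 1.4 psi 32.89 tilt [-4.e-04  1.e-04 -1.e+00] -> shift [ 1.3 -1.   1.1] turn -0.11
[ 0.53237135 -0.27698694  0.4140115 ] 58.842029535328
427 [ 0.46607701 -0.32276736  0.15987705]
((465.0867614746094, -323.4754943847656), (21.532352447509766, 9.472301483154297), 32.90886306762695)
[-0.30688357 -0.2417324  -1.8514928 ] [-7.89455966e-01  9.91638135e-03  1.81308556e+00 -1.43739697e-04
  1.31888712e+00  2.07308177e-01]
```

View pics/w1.png

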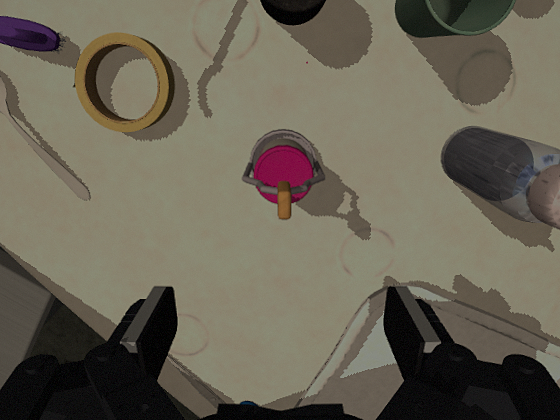

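The wrist view shows the grip at pixel (285,200), midway between the fingers. Yaw is 32.9° and size 21.5 x 9.5 mm, which matches. I'll descend.

```bash
cat >> h.py <<'E'
def force(n=10):
    a=[]
    for _ in range(n): read_camera("wrist"); a.append(get_state()["contact_force"])
    print("F",np.mean(a,0).round(3),"sd",np.std(a,0).round(2))
E
python3 - <<'E'
from h import *
force(12)
go(.4643,-.3227,.131,32.9)
E
```

```text
F [-0.002  0.192  0.328] sd [0.48 0.4  0.41]
t 2.05 psi 33.01 tilt [ 0.  0. -1.] -> shift [  0.7   2.7 140.3] turn 0.11
```

```bash
python3 -m crank '[[[0.7,2.7,40],0,130],[[0.7,2.7,80],0,130],[[0.7,2.7,110],0,130],[[0.7,2.7,125],0,130],[[0.7,2.7,135],0,130],[[0.7,2.7,140],0,130],[[0.7,2.7,140],0,130],[[0.7,2.7,140],0,130]]' 50
python3 - <<'E'
from h import *
go(.4643,-.3227,.131,32.9)
c=read_camera("wrist");cv2.imwrite("pics/w2.png",c["frame"])
E
```

```text
time: 2.85
eef_pos: [0.465, -0.3236, 0.1329]
tcp_rot: [0.959, 0.284, 0.001, 0.001]
contact_force: [-0.2, 0.7, 0.6]
opening: 0.489
finger_force: 0.0
t 2.85 psi 33.01 tilt [ 0.002 -0.002 -1.   ] -> shift [-0.1 -1.1  1.9] turn 0.11
```

View pics/w2.png

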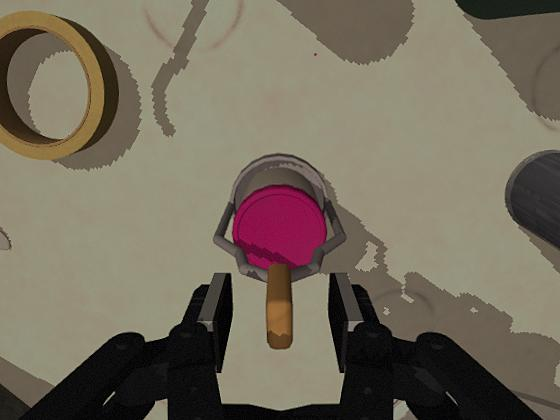

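The grip at (279,310) is centred between the pads at u = 230 and 330. I'll close the fingers.

```bash
python3 -m crank '[[[0,0,0],0,200],[[0,0,0],0,255],[[0,0,0],0,255],[[0,0,0],0,255],[[0,0,0],0,255]]' 60; python3 -m crank '[[[0,0,-5],0,255],[[0,0,-15],0,255],[[0,0,-30],0,255],[[0,0,-30],0,255],[[0,0,-30],0,255]]'
python3 - <<'E'
from h import *
force(14)
go(.4643,-.3227,.131,32.9); print(get_state()["opening"])
E
```

```text
time: 3.4
eef_pos: [0.4646, -0.3234, 0.1322]
tcp_rot: [0.959, 0.284, 0.0, 0.001]
contact_force: [-0.5, -1.1, 3.3]
opening: 0.111
finger_force: 60.7
time: 3.9
eef_pos: [0.4646, -0.323, 0.1621]
tcp_rot: [0.959, 0.284, 0.0, 0.001]
contact_force: [0.2, -0.0, -4.9]
opening: 0.105
finger_force: 59.4
F [ 0.087  0.1   -4.547] sd [0.55 0.49 0.57]
t 4.6 psi 33.01 tilt [-0.  0. -1.] -> shift [ 0.1 -0.1 30.3] turn 0.11
0.10402574699991231
```

Weight is about 4.9 N, so I expect about 65 mm of dip. Next is the approach point 75 mm in front of the saddle.

```bash
python3 - <<'E'
from h import *
go(.442,-.010,.300,8.5)
E
python3 -m crank '[[[0,0,-20],0,255],[[0,0,-50],0,255],[[0,0,-85],0,255],[[0,0,-115],0,255],[[0,0,-132],0,255],[[0,0,-138],0,255],[[0,0,-138],0,255]]'
python3 - <<'E'
from h import *
go(.442,-.010,.300,8.5)
E
```

```text
t 4.6 psi 33.01 tilt [-0.  0. -1.] -> shift [ 151.7 -274.5 -138.7] turn 24.51
time: 5.3
eef_pos: [0.4644, -0.323, 0.3]
tcp_rot: [0.959, 0.284, 0.0, 0.001]
contact_force: [-0.0, 0.1, -4.0]
opening: 0.105
finger_force: 59.5
t 5.3 psi 33.01 tilt [ 0.0012 -0.0011 -1.    ] -> shift [ 151.7 -274.7   -0.3] turn 24.51
```

```bash
python3 -m crank '[[[5,-10,0],1,255],[[18,-32,0],3,255],[[38,-68,0],6,255],[[60,-109,0],10,255],[[83,-150,0],14,255],[[105,-190,0],18,255],[[125,-226,0],21,255],[[140,-253,0],23,255],[[149,-269,0],24.5,255],[[151.7,-274.7,0],24.5,255]]'
python3 -m crank '[[[0,0,0],0,255],[[0,0,0],0,255],[[0,0,0],0,255]]'
python3 - <<'E'
from h import *
import pickle
go(.442,-.010,.300,8.5)
a=read_camera("scene");b=read_camera("top");w=read_camera("wrist"); pickle.dump((a,b,w),open("c2.pkl","wb"))
sa=np.array([.516,.001]);ex=np.array([np.cos(np.radians(8.5)),np.sin(np.radians(8.5))]);ey=np.array([-ex[1],ex[0]])
for n,c in(("s",a),("t",b),("w",w)):
    P=cloud(c); d=P[...,:2]-sa; X=d@ex; Y=d@ey; Z=P[...,2]
    # bar profile
    k=(abs(Y)<.03)&(X>-.035)&(X<.1)&(Z>.235)&(Z<.3)
    print(n)
    for x in np.arange(-.035,.1,.01):
        q=k&(X>x)&(X<=x+.01)
        if q.sum()>2: print(" X%.3f n%d Ymed %.4f (%.4f %.4f) Zmax %.4f"%(x+.005,q.sum(),np.median(Y[q]),Y[q].min(),Y[q].max(),np.percentile(Z[q],90)))
    cv2.imwrite(f"pics/{n}2.png",c["frame"])
    print(proj(c,[*sa,.25]),proj(c,[*(sa-.025*ex),.276]))
a2=cv2.resize(a["frame"][130:270,190:400],(800,533)); cv2.imwrite("pics/s2c.png",a2)
E
```

```text
time: 6.3
eef_pos: [0.4407, -0.0079, 0.2973]
tcp_rot: [0.997, 0.076, -0.002, -0.001]
contact_force: [-0.6, 0.0, -5.1]
opening: 0.109
finger_force: 59.5
time: 6.6
eef_pos: [0.4419, -0.0108, 0.299]
tcp_rot: [0.997, 0.074, -0.0, 0.0]
contact_force: [0.6, -0.4, -5.0]
opening: 0.105
finger_force: 59.5
t 6.6 psi 8.43 tilt [-7.e-04 -3.e-04 -1.e+00] -> shift [ 0.2 -0.8 -1. ] turn -0.07
s
 X-0.030 n6 Ymed 0.0037 (0.0009 0.0046) Zmax 0.2744
 X-0.020 n22 Ymed 0.0040 (0.0001 0.0091) Zmax 0.2734
 X-0.010 n15 Ymed 0.0035 (0.0002 0.0064) Zmax 0.2592
 X0.000 n11 Ymed 0.0028 (-0.0008 0.0056) Zmax 0.2546
 X0.010 n20 Ymed 0.0033 (-0.0007 0.0070) Zmax 0.2593
 X0.020 n14 Ymed 0.0037 (0.0003 0.0082) Zmax 0.2632
 X0.030 n11 Ymed 0.0030 (0.0006 0.0064) Zmax 0.2628
 X0.040 n15 Ymed 0.0029 (-0.0011 0.0061) Zmax 0.2630
 X0.050 n10 Ymed 0.0050 (0.0016 0.0068) Zmax 0.2626
 X0.060 n14 Ymed 0.0039 (-0.0010 0.0077) Zmax 0.2631
 X0.070 n11 Ymed 0.0024 (-0.0011 0.0058) Zmax 0.2630
 X0.080 n15 Ymed 0.0028 (0.0008 0.0063) Zmax 0.2640
 X0.090 n11 Ymed 0.0036 (-0.0031 0.0067) Zmax 0.2635
 X0.100 n6 Ymed 0.0029 (-0.0001 0
[... 517 characters left out ...]
ed 0.0006 (-0.0032 0.0046) Zmax 0.2649
 X0.100 n9 Ymed 0.0014 (-0.0026 0.0041) Zmax 0.2633
[254.37896934 216.79575728] [254.95777793 227.00424251]
w
 X-0.030 n18 Ymed -0.0009 (-0.0029 0.0017) Zmax 0.2752
 X-0.020 n395 Ymed -0.0006 (-0.0044 0.0032) Zmax 0.2759
 X-0.010 n339 Ymed -0.0006 (-0.0040 0.0029) Zmax 0.2628
 X0.000 n315 Ymed -0.0006 (-0.0040 0.0029) Zmax 0.2560
 X0.010 n336 Ymed -0.0006 (-0.0040 0.0032) Zmax 0.2591
 X0.020 n393 Ymed -0.0007 (-0.0044 0.0032) Zmax 0.2643
 X0.030 n404 Ymed -0.0007 (-0.0043 0.0030) Zmax 0.2648
 X0.040 n432 Ymed -0.0007 (-0.0043 0.0034) Zmax 0.2647
 X0.050 n26 Ymed -0.0005 (-0.0042 0.0033) Zmax 0.2644
[276.88954762 104.49675185] [276.5729849  164.30928753]
```

View pics/s2c.png

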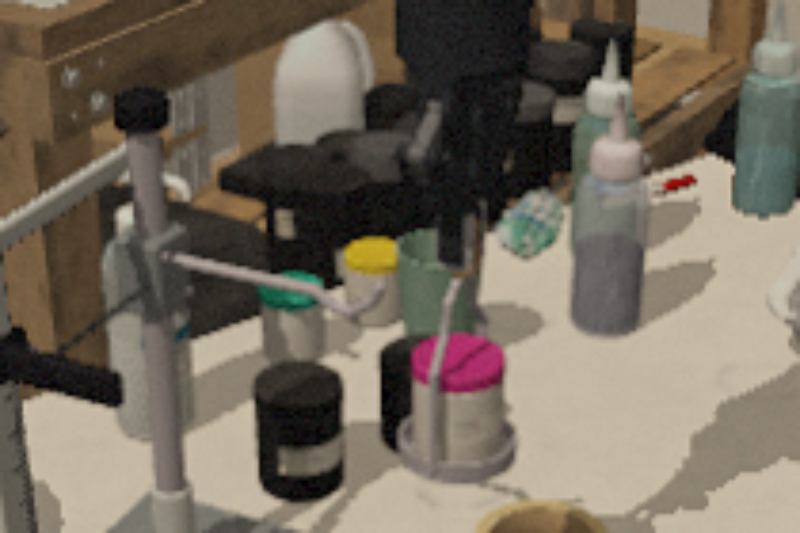

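View pics/w2.png

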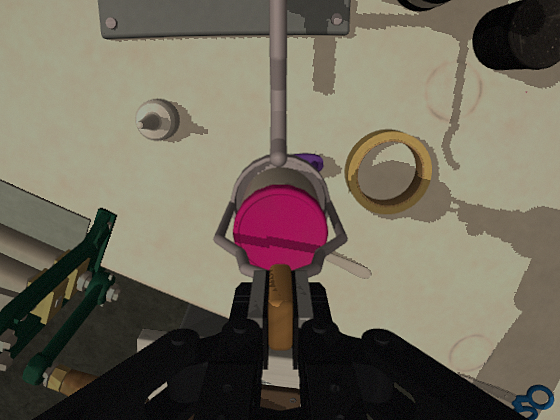

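The scene crop shows the carrier upright at about (450,400), with the hook ahead of it at the right height. Wrist and top views put the bar at Y within 1 mm of the carrier plane and its dip at X = 0. I'll thread the bail straight along tool x.

```bash
python3 -m crank '[[[5,0,0],0,255],[[14,0,0],0,255],[[25,0,0],0,255],[[37,0,0],0,255],[[49,0,0],0,255],[[60,0,0],0,255],[[68,0,0],0,255],[[73,0,0],0,255],[[75,0,0],0,255],[[75,0,0],0,255]]'
python3 - <<'E'
from h import *
force(8)
go(.516,.001,.263,8.5)
a=read_camera("scene");cv2.imwrite("pics/s3c.png",cv2.resize(a["frame"][130:270,190:400],(800,533)))
E
```

```text
time: 7.75
eef_pos: [0.516, 0.0013, 0.2992]
tcp_rot: [0.997, 0.074, -0.0, -0.0]
contact_force: [-1.1, -0.1, -4.6]
opening: 0.107
finger_force: 59.5
F [ 0.017 -0.056 -4.728] sd [0.42 0.33 0.34]
t 8.15 psi 8.5 tilt [ 2.e-04 -0.e+00 -1.e+00] -> shift [ 0.1  0.3 36.5] turn -0.0
```

View pics/s3c.png

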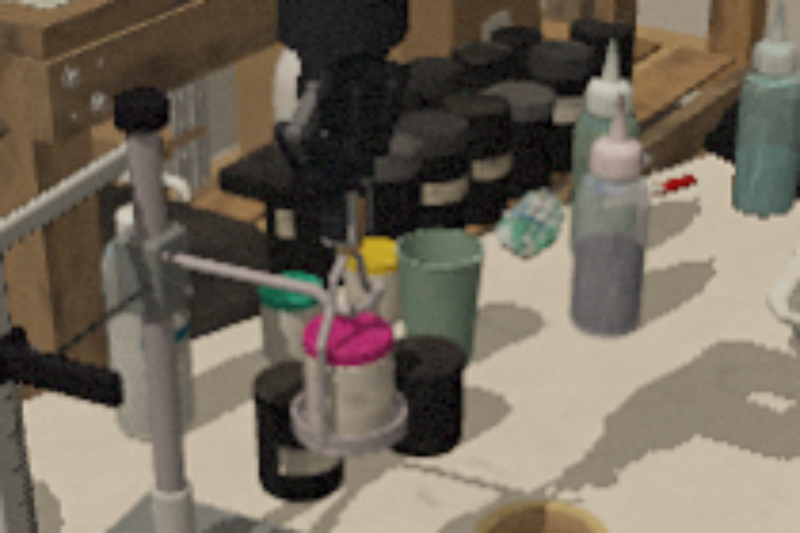

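The bail surrounds the hook: in the crop the tip is at about (378,290), inside the bail and above the lid. I'll lower 80 mm, which is part of the load, then measure.

```bash
python3 -m crank '[[[0,0,6],0,255],[[0,0,16],0,255],[[0,0,26],0,255],[[0,0,34],0,255],[[0,0,42],0,255],[[0,0,52],0,255],[[0,0,62],0,255],[[0,0,72],0,255],[[0,0,78],0,255],[[0,0,80],0,255]]'
python3 - <<'E'
from h import *
force(24)
go(.516,.001,.263,8.5)
E
```

```text
time: 9.2
eef_pos: [0.516, 0.0013, 0.2188]
tcp_rot: [0.997, 0.074, -0.0, -0.0]
contact_force: [-1.3, -0.0, -0.9]
opening: 0.108
finger_force: 60.0
F [-1.612 -0.264 -1.237] sd [0.43 0.46 0.54]
t 10.4 psi 8.5 tilt [ 1.e-04 -0.e+00 -1.e+00] -> shift [ -0.1   0.3 -43.7] turn 0.0
```

About 1.6 N is still carried by the tool. The -1.6 N force along x shows the bail sits slightly up the far slope, so I'll ease back 3 mm.

```bash
python3 -m crank '[[[-1,0,0],0,255],[[-2,0,0],0,255],[[-3,0,0],0,255],[[-3,0,0],0,255],[[-3,0,0],0,255]]'
python3 - <<'E'
from h import *
force(12)
E
python3 -m crank '[[[-1,0,0],0,255],[[-2,0,0],0,255],[[-3,0,0],0,255],[[-3,0,0],0,255],[[-3,0,0],0,255]]'
python3 - <<'E'
from h import *
force(16)
go(.516,.001,.263,8.5)
E
```

```text
time: 10.9
eef_pos: [0.5143, 0.0009, 0.2201]
tcp_rot: [0.997, 0.074, 0.002, 0.0]
contact_force: [4.9, 1.2, -1.4]
opening: 0.105
finger_force: 60.0
F [ 5.313  1.155 -1.06 ] sd [0.52 0.46 0.38]
time: 12.0
eef_pos: [0.5128, 0.0006, 0.2209]
tcp_rot: [0.997, 0.074, 0.004, 0.0]
contact_force: [8.4, 2.4, -1.8]
opening: 0.105
finger_force: 60.0
F [ 8.539  1.794 -1.378] sd [0.46 0.66 0.37]
t 12.8 psi 8.48 tilt [ 8.7e-03  5.0e-04 -1.0e+00] -> shift [  3.6   0.1 -42.1] turn -0.02
```

The force reversed strongly, so the bail was already in the saddle's notch. The zero point is about 0.7 mm back from the original position, so I'll return to it.

```bash
python3 -m crank '[[[1.5,0,0],0,255],[[3,0,0],0,255],[[4.5,0,0],0,255],[[5.2,0,0],0,255],[[5.2,0,0],0,255],[[5.2,0,0],0,255]]'
python3 - <<'E'
from h import *
force(12)
go(.516,.001,.263,8.5)
E
```

```text
time: 13.4
eef_pos: [0.5145, 0.0011, 0.2188]
tcp_rot: [0.997, 0.074, -0.001, -0.0]
contact_force: [-0.9, -0.2, -1.7]
opening: 0.105
finger_force: 60.0
F [-1.588 -0.548 -1.155] sd [0.51 0.38 0.59]
t 14.0 psi 8.51 tilt [-7.e-04  0.e+00 -1.e+00] -> shift [  0.9   0.3 -43.8] turn 0.01
```

```bash
python3 -m crank '[[[-0.4,0,4],0,255],[[-0.7,0,9],0,255],[[-0.7,0,14],0,255],[[-0.7,0,17],0,255],[[-0.7,0,18],0,255],[[-0.7,0,18],0,255],[[-0.7,0,18],0,255]]'
python3 - <<'E'
from h import *
force(30)
go(.516,.001,.263,8.5)
E
```

```text
time: 14.7
eef_pos: [0.5151, 0.0011, 0.2018]
tcp_rot: [0.997, 0.074, 0.001, 0.0]
contact_force: [1.8, -0.3, -0.2]
opening: 0.107
finger_force: 60.2
F [3.963 0.602 0.12 ] sd [1.06 0.53 0.44]
t 16.2 psi 8.5 tilt [ 6.e-04 -0.e+00 -1.e+00] -> shift [  1.3   0.2 -61.6] turn 0.0
```

```bash
python3 -m crank '[[[0.6,0,1],0,255],[[1.2,0,2],0,255],[[1.2,0,3],0,255],[[1.2,0,3],0,255],[[1.2,0,3],0,255]]'
python3 - <<'E'
from h import *
force(30)
go(.516,.001,.263,8.5)
E
```

```text
time: 16.7
eef_pos: [0.515, 0.0012, 0.1979]
tcp_rot: [0.997, 0.074, -0.001, -0.0]
contact_force: [0.7, -1.3, 1.2]
opening: 0.107
finger_force: 60.2
F [-2.422 -0.958  0.37 ] sd [1.33 0.38 0.43]
t 18.2 psi 8.51 tilt [-4.e-04  1.e-04 -1.e+00] -> shift [  0.3   0.3 -64.7] turn 0.01
```

```bash
python3 -m crank '[[[-0.2,0.2,0],0,255],[[-0.4,0.3,0],0,255],[[-0.4,0.3,0],0,255],[[-0.4,0.3,0],0,255],[[-0.4,0.3,0],0,255]]' 20
python3 - <<'E'
from h import *
force(16)
import pickle
b=read_camera("top");a=read_camera("scene");pickle.dump((a,b),open("c4.pkl","wb"))
print(get_state()["opening"],get_state()["finger_force"],get_state()["eef_pos"])
E
```

```text
time: 18.7
eef_pos: [0.5156, 0.0011, 0.1984]
tcp_rot: [0.997, 0.074, 0.0, -0.0]
contact_force: [-2.3, 1.3, 0.2]
opening: 0.106
finger_force: 60.2
F [-1.453  1.205  0.468] sd [0.49 0.62 0.36]
0.10618642047198468 60.25741159915924 [0.51550796 0.00098741 0.19840008]
```

Vertical load is balanced within noise. I'll release with small closure steps.

```bash
python3 -m crank '[[[0,0,0],0,228],[[0,0,0],0,226],[[0,0,0],0,224],[[0,0,0],0,222],[[0,0,0],0,218],[[0,0,0],0,210],[[0,0,0],0,200],[[0,0,0],0,180],[[0,0,0],0,160],[[0,0,0],0,150]]' 20
python3 - <<'E'
from h import *
import pickle
s=get_state();print(s["opening"],s["finger_force"])
a0,_=pickle.load(open("c4.pkl","rb"))
a=read_camera("scene");pickle.dump(a,open("c5.pkl","wb"))
for c in(a0,a):
    P=cloud(c);d=P[...,:2]-[.5155,.001];k=(np.hypot(d[...,0],d[...,1])<.033)&(P[...,2]<.16)&(P[...,2]>.09)
    hsv=cv2.cvtColor(c["frame"],cv2.COLOR_BGR2HSV); k&=(hsv[...,0]>150)&(hsv[...,0]<175)&(hsv[...,1]>150)
    v,u=np.nonzero(k);print(len(u),u.mean(),v.mean(),np.median(P[k],0))
force(4)
w=read_camera("wrist");cv2.imwrite("pics/w5.png",w["frame"])
E
```

```text
time: 20.6
eef_pos: [0.5154, 0.0009, 0.1983]
tcp_rot: [0.997, 0.074, -0.0, 0.0]
contact_force: [-0.6, 0.6, 0.0]
opening: 0.413
finger_force: 0.0
0.4128847747611764 0.0
218 282.848623853211 254.12385321100916 [0.50571514 0.00777045 0.13453158]
218 282.72935779816515 252.63302752293578 [0.5056074  0.00807226 0.13877604]
F [ 0.293  0.091 -0.073] sd [0.23 0.62 0.4 ]
```

View pics/w5.png

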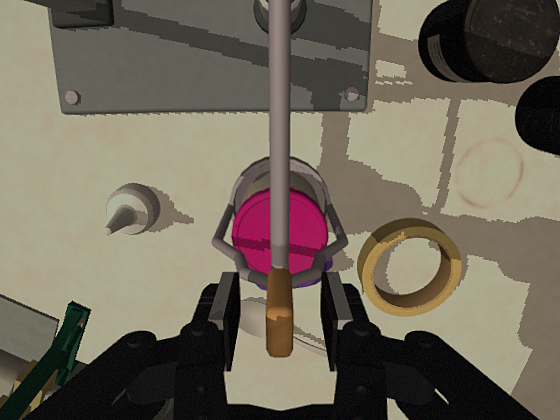

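The wrist view shows the grip at (279,310) free between the open pads, with the carrier hanging on the hook. The lid rose about 4 mm on release. I'll retreat straight up.

```bash
python3 -m crank '[[[0,0,-4],0,150],[[0,0,-14],0,150],[[0,0,-30],0,150],[[0,0,-52],0,150],[[0,0,-80],0,150],[[0,0,-108],0,150],[[0,0,-130],0,150],[[0,0,-145],0,150],[[0,0,-150],0,150],[[0,0,-150],0,150]]'
python3 - <<'E'
from h import *
import pickle
a=read_camera("scene");b=read_camera("top");w=read_camera("wrist");pickle.dump((a,b,w),open("c6.pkl","wb"))
for c in(a,b,w):
    P=cloud(c);d=P[...,:2]-[.516,.001];k=(np.hypot(d[...,0],d[...,1])<.033)&(P[...,2]<.16)&(P[...,2]>.09)
    hsv=cv2.cvtColor(c["frame"],cv2.COLOR_BGR2HSV); k&=(hsv[...,0]>150)&(hsv[...,0]<175)&(hsv[...,1]>150)
    v,u=np.nonzero(k);print("lid",len(u),u.mean(),v.mean(),np.median(P[k],0))
sa=np.array([.516,.001]);th=np.radians(8.5);ex=np.array([np.cos(th),np.sin(th)]);ey=np.array([-ex[1],ex[0]])
for n,c in(("s",a),("t",b),("w",w)):
    P=cloud(c); d=P[...,:2]-sa; X=d@ex; Y=d@ey; Z=P[...,2]
    k=(abs(Y)<.012)&(X>.05)&(X<.1)&(Z>.17)&(Z<.27); print(n,"bar z",k.sum(),np.percentile(Z[k],[50,90]) if k.any() else 0)
    k=(abs(Y-.16)<.03)&(X>.03)&(X<.125)&(Z>.2)&(Z<.3)
    k2=k&(X<.12)
    for x in np.arange(.045,.125,.01):
        q=k&(X>x)&(X<=x+.01)
        if q.sum()>3: print(" tab X%.3f n%d Y %.4f..%.4f med %.4f Z %.4f..%.4f"%(x+.005,q.sum(),Y[q].min(),Y[q].max(),np.median(Y[q]),Z[q].min(),np.percentile(Z[q],90)))
    if k.any(): print(" Xmin",X[k].min())
t=sa+ex*.072+ey*.16; print(t); go(*t,.33,8.5)
cv2.imwrite("pics/s6.png",cv2.resize(a["frame"][140:280,150:330],(770,600),interpolation=cv2.INTER_CUBIC))
E
```

```text
time: 21.9
eef_pos: [0.5155, 0.0009, 0.3489]
tcp_rot: [0.997, 0.074, 0.001, 0.0]
contact_force: [0.5, 0.6, -0.1]
opening: 0.417
finger_force: 0.0
lid 221 282.7647058823529 252.57013574660633 [0.50609685 0.00820936 0.13875837]
lid 78 250.5 228.62820512820514 [0.50263528 0.01595857 0.13968214]
lid 1630 280.1638036809816 171.06687116564416 [ 0.52095442 -0.00220885  0.1402168 ]
s bar z 55 [0.19827771 0.20039301]
 tab X0.060 n44 Y 0.1575..0.1683 med 0.1637 Z 0.2524..0.2716
 tab X0.070 n39 Y 0.1583..0.1689 med 0.1656 Z 0.2523..0.2728
 tab X0.080 n41 Y 0.1584..0.1685 med 0.1655 Z 0.2523..0.2729
 tab X0.090 n39 Y 0.1588..0.1695 med 0.1659 Z 0.2525..0.2727
 tab X0.100 n35 Y 0.1582..0.1693 med 0.1655 Z 0.2524..0.2733
 tab X0.110 n38 Y 0.1587..0.1678 med 0.1661 Z 0.2535..0.2731
 tab X0.120 n37 Y 0.1598..0.1685 med 0.1653 Z 0.2517..0.2734
 Xmin 0.0571417072742497
t bar z 0 0
 tab X0.060 n14 Y 0.1572..0.1642 med 0.1620 Z 0.2656..0.2749
 tab X0.070 n22 Y 0.1555..0.1642 med 0.1594 Z 0.2691..0.2741
 tab X0.080 n29 Y 0.1554..0.1662 med 0.1586 Z 0.2578..0.2744
 tab X0.090 n33 Y 0.1549..0.1646 med 0.1582 Z 0.2576..0.2740
 tab X0.100 n29 Y 0.1551..0.1634 med 0.1573 Z 0.2545..0.2743
 tab X0.110 n31 Y 0.1554..0.1651 med 0.1584 Z 0.2594..0.2740
 tab X0.120 n32 Y 0.1549..0.1640 med 0.1578 Z 0.2558..0.2748
 Xmin 0.05772118204480425
w bar z 623 [0.20039045 0.20157354]
 tab X0.060 n241 Y 0.1531..0.1635 med 0.1554 Z 0.2529..0.2741
 tab X0.070 n543 Y 0.1523..0.1638 med 0.1550 Z 0.2530..0.2744
 tab X0.080 n558 Y 0.1528..0.1639 med 0.1550 Z 0.2528..0.2745
 tab X0.090 n569 Y 0.1527..0.1644 med 0.1550 Z 0.2529..0.2744
 tab X0.100 n533 Y 0.1530..0.1618 med 0.1550 Z 0.2517..0.2743
 tab X0.110 n493 Y 0.1531..0.1604 med 0.1548 Z 0.2509..0.2740
 tab X0.120 n458 Y 0.1525..0.1582 med 0.1547 Z 0.2528..0.2736
 Xmin 0.05982012285180691
[0.56355964 0.16988482]
t 22.05 psi 8.51 tilt [-2.8e-03  5.0e-04 -1.0e+00] -> shift [  73.2 -159.8   16.6] turn 0.01
```

View pics/s6.png

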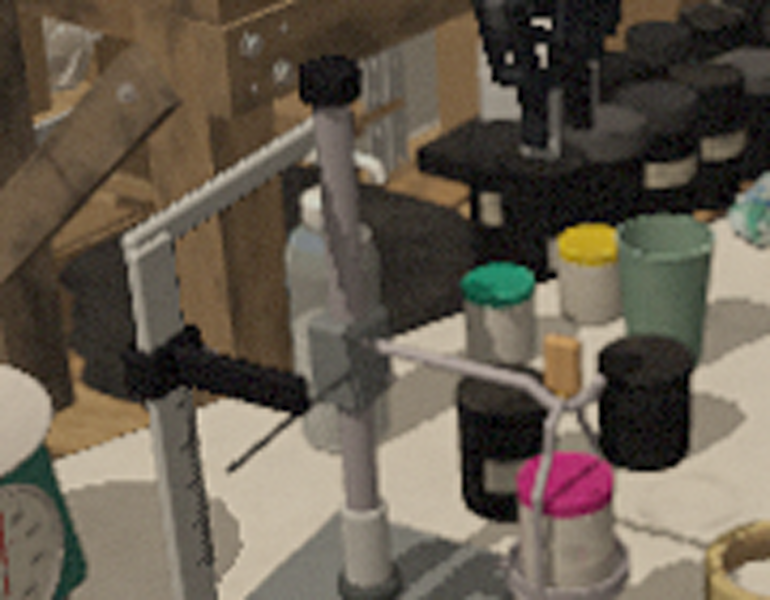

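The crop shows the carrier hanging level at (565,500), the needle running down-left to its tip near (230,468), and the rider tab ending near (305,395). The bar has dropped about 63 mm, so the rider needs about 78 mm. Next I'll go to the tab.

```bash
python3 -m crank '[[[0,-15,0],0,130],[[0,-40,0],0,130],[[0,-70,0],0,130],[[0,-100,0],0,130],[[15,-130,0],0,130],[[35,-150,0],0,130],[[58,-159.3,0],0,130],[[75.2,-159.3,0],0,130],[[75.2,-159.3,0],0,130],[[75.2,-159.3,0],0,130]]'
python3 - <<'E'
from h import *
w=read_camera("wrist")
sa=np.array([.516,.001]);th=np.radians(8.5);ex=np.array([np.cos(th),np.sin(th)]);ey=np.array([-ex[1],ex[0]])
P=cloud(w); d=P[...,:2]-sa; X=d@ex; Y=d@ey; Z=P[...,2]
k=(abs(Y-.16)<.03)&(X>.03)&(X<.12)&(Z>.262)&(Z<.285)
print(k.sum(),X[k].min(),Y[k].min(),Y[k].max(),np.median(Y[k]),np.median(Z[k]))
yc=(Y[k].min()+Y[k].max())/2; t=sa+ex*(X[k].min()+.016)+ey*yc; print(t)
go(*t,.246,8.5)
cv2.imwrite("pics/w7.png",w["frame"])
E
```

```text
time: 23.05
eef_pos: [0.5655, 0.1702, 0.3473]
tcp_rot: [0.997, 0.074, -0.001, -0.0]
contact_force: [-0.4, 0.0, 0.4]
opening: 0.494
finger_force: 0.0
1494 0.06122805878587325 0.15452779524332574 0.1650355235039511 0.15975138210012924 0.27362048174360215
[0.56876254 0.17044163]
t 23.1 psi 8.52 tilt [-1.7e-03 -1.0e-04 -1.0e+00] -> shift [  3.7  -0.  101.6] turn 0.02
```

```bash
python3 -m crank '[[[1.5,-0.3,20],0,130],[[1.5,-0.3,50],0,130],[[1.5,-0.3,75],0,130],[[1.5,-0.3,92],0,130],[[1.5,-0.3,100],0,130],[[1.5,-0.3,102],0,130],[[1.5,-0.3,102],0,130]]' 
python3 -m crank '[[[0,0,0],0,180],[[0,0,0],0,215],[[0,0,0],0,255],[[0,0,0],0,255],[[0,0,0],0,255],[[0,0,0],0,255]]' 50
python3 - <<'E'
from h import *
force(4);go(.5,.1,.246-.078,8.5);print(get_state()["finger_force"],get_state()["opening"])
E
```

```text
time: 23.8
eef_pos: [0.5677, 0.1701, 0.2472]
tcp_rot: [0.997, 0.074, 0.001, -0.0]
contact_force: [-0.5, -0.4, -1.0]
opening: 0.488
finger_force: 0.0
time: 24.4
eef_pos: [0.568, 0.1707, 0.2469]
tcp_rot: [0.997, 0.074, 0.001, -0.001]
contact_force: [0.6, 3.9, 2.8]
opening: 0.105
finger_force: 51.0
F [0.765 4.049 1.71 ] sd [0.78 0.33 0.32]
t 24.6 psi 8.52 tilt [ 0.0015  0.0012 -1.    ] -> shift [-77.9  59.8  78.5] turn 0.02
51.04265749454498 0.1052229453020078
```

```bash
python3 -m crank '[[[0,-0.5,4],0,255],[[0,-0.5,12],0,255],[[0,-0.5,22],0,255],[[0,-0.5,32],0,255],[[0,-0.5,42],0,255],[[0,-0.5,52],0,255],[[0,-0.5,61],0,255],[[0,-0.5,67],0,255],[[0,-0.5,70],0,255],[[0,-0.5,70],0,255]]'
python3 - <<'E'
from h import *
import pickle
force(6)
s=get_state();print(s["eef_pos"],s["finger_force"])
a=read_camera("scene");w=read_camera("wrist");b=read_camera("top");pickle.dump((a,b,w),open("c8.pkl","wb"))
sa=np.array([.516,.001]);th=np.radians(8.5);ex=np.array([np.cos(th),np.sin(th)]);ey=np.array([-ex[1],ex[0]])
P=cloud(a); d=P[...,:2]-sa; X=d@ex; Y=d@ey; Z=P[...,2]
# needle points and mark between carriage and rail
k=(X>.1)&(X<.17)&(Y>.03)&(Y<.15)&(Z>.15)&(Z<.25)
for y in np.arange(.03,.15,.01):
    q=k&(Y>y)&(Y<=y+.01)
    if q.any(): print("Y%.3f n%d X %.4f Z %.4f..%.4f"%(y+.005,q.sum(),np.median(X[q]),Z[q].min(),Z[q].max()))
k=(abs(Y-.16)<.02)&(X>.085)&(X<.13)&(Z>.15)&(Z<.25); print("tab Z",Z[k].min(),Z[k].max())
u,v=proj(a,[*(sa+ex*.14+ey*.13),.19]);print(u,v); u=int(u);v=int(v)
w=a["frame"][v-30:v+30,u-40:u+40]; cv2.imwrite("pics/s8.png",cv2.resize(w,(800,600),interpolation=cv2.INTER_CUBIC)); print(u-40,v-30)
E
```

```text
time: 25.6
eef_pos: [0.568, 0.1706, 0.1748]
tcp_rot: [0.997, 0.074, 0.001, -0.0]
contact_force: [4.4, 4.1, -1.0]
opening: 0.111
finger_force: 50.7Traceback (most recent call last):
  File "<stdin>", line 3, in <module>
  File "h.py", line 27, in force
    for _ in range(n): read_camera("wrist"); a.append(get_state()["contact_force"])
                       ~~~~~~~~~~~^^^^^^^^^
ValueError: 200 camera calls are used up
```

Camera calls are used up, and so are the viewings. The pictures already saved still give the dip: the hook had settled with the rider at 0 in c6, and c0 and c2 show it unloaded.

```bash
python3 - <<'E'
from h import *
import pickle
a0,b0=pickle.load(open("c0.pkl","rb"));a2,b2,w2=pickle.load(open("c2.pkl","rb"));a4,b4=pickle.load(open("c4.pkl","rb"));a5=pickle.load(open("c5.pkl","rb"));a6,b6,w6=pickle.load(open("c6.pkl","rb"))
sa=np.array([.516,.001]);th=np.radians(8.5);ex=np.array([np.cos(th),np.sin(th)]);ey=np.array([-ex[1],ex[0]])
def f(c,z0,n):
    P=cloud(c); d=P[...,:2]-sa; X=d@ex; Y=d@ey; Z=P[...,2]
    def vp(k,axis,val):
        v,u=np.nonzero(k); o,r=ray(c,u,v); t=(val-(o[:2]-sa)@axis)/(r[:,:2]@axis); p=o+r*t[:,None]; return p
    k=(abs(Y)<.015)&(X>.03)&(X<.105)&(abs(Z-z0)<.015)
    out=[n,"bar",k.sum()]
    if k.sum()>10: p=vp(k,ey,0.002); out+=[np.mean(p[:,2]).round(5),np.median(Z[k]).round(5)]
    k=(X>.09)&(X<.17)&(Y>.03)&(Y<.14)&(Z>z0-.03)&(Z<z0+.01)
    if k.sum()>5:
        p=vp(k,ex,.13); yy=(p[:,:2]-sa)@ey; out+=["needle",k.sum(),Y[k].min().round(3),Y[k].max().round(3),np.median(X[k]).round(4),"z",np.mean(Z[k]).round(4),"fit",np.polyfit(Y[k],Z[k],1).round(4)]
    print(*out)
    k=(X>.09)&(X<.17)&(Y>.1)&(Y<.148)&(Z>.255)&(Z<.275); print("  mark?",k.sum(),[np.r_[X[q],Y[q],Z[q]].round(4).tolist() for q in zip(*np.nonzero(k))][:12])
    # carriage front
    k=(abs(Y)<.03)&(X>.105)&(X<.135)&(Z>z0-.06)&(Z<z0+.06)
    if k.any(): print("  carriage",k.sum(),np.percentile(Z[k],[5,50,95]).round(4))
f(a0,.26,"s0");f(a2,.26,"s2");f(a4,.195,"s4");f(a5,.197,"s5");f(a6,.197,"s6")
f(b0,.26,"t0");f(b2,.26,"t2");f(b4,.195,"t4");f(b6,.197,"t6");f(w2,.26,"w2");f(w6,.197,"w6")
E
```

```text
s0 bar 93 0.26 0.261 needle 54 0.031 0.125 0.1294 z 0.2504 fit [-0.0064  0.2509]
  mark? 13 [[0.1456, 0.143, 0.2739], [0.1402, 0.1426, 0.2749], [0.1396, 0.1472, 0.2748], [0.1391, 0.1443, 0.2735], [0.136, 0.1447, 0.2745], [0.1351, 0.1461, 0.2728], [0.1374, 0.1439, 0.2686], [0.1378, 0.1438, 0.266], [0.1373, 0.1409, 0.2646], [0.1365, 0.1457, 0.2647], [0.1366, 0.1422, 0.2629], [0.1336, 0.1424, 0.2637]]
  carriage 369 [0.214  0.2609 0.3102]
s2 bar 92 0.26005 0.2611 needle 53 0.031 0.126 0.1301 z 0.2502 fit [0.0021 0.25  ]
  mark? 13 [[0.1419, 0.1478, 0.2746], [0.1358, 0.145, 0.2746], [0.1395, 0.1443, 0.2709], [0.1363, 0.1447, 0.2719], [0.1378, 0.1468, 0.27], [0.1369, 0.1444, 0.269], [0.1377, 0.1472, 0.2677], [0.1347, 0.1475, 0.2686], [0.1377, 0.1404, 0.2643], [0.1366, 0.1456, 0.2646], [0.1354, 0.1436, 0.2639], [0.1355, 0.14, 0.2621]]
  carriage 370 [0.2138 0.261  0.3095]
s4 bar 87 0.19255 0.19367 needle 53 0.031 0.139 0.1297 z 0.1825 fit [-0.0011  0.1826]
  mark? 13 [[0.1447, 0.144, 0.2746], [0.1421, 0.1403, 0.2734], [0.1422, 0.1474, 0.2743], [0.1404, 0.1461, 0.2741], [0.1371, 0.1433, 0.2
[... 2544 characters left out ...]
741], [0.1531, 0.1405, 0.2718], [0.1504, 0.1442, 0.2748], [0.1506, 0.1424, 0.2734], [0.1505, 0.1405, 0.273], [0.1527, 0.1399, 0.2661], [0.1481, 0.1424, 0.2744], [0.1481, 0.1405, 0.2737], [0.1497, 0.1396, 0.2683]]
w2 bar 664 -1.42826 0.26353
  mark? 0 []
w6 bar 926 0.31635 0.20039 needle 783 0.03 0.14 0.1316 z 0.1887 fit [-0.0012  0.1888]
  mark? 83 [[0.1341, 0.1434, 0.2635], [0.1338, 0.1419, 0.2648], [0.1341, 0.1422, 0.2633], [0.1338, 0.1411, 0.264], [0.1338, 0.1405, 0.2641], [0.1337, 0.1397, 0.2643], [0.134, 0.1402, 0.2624], [0.1341, 0.1398, 0.2621], [0.1334, 0.1429, 0.2642], [0.1334, 0.1425, 0.2639], [0.1333, 0.1417, 0.2642], [0.1331, 0.1406, 0.2649]]
  carriage 1916 [0.1808 0.2131 0.2348]
```

All three measures (bar, needle, wrist view) give a dip of 63.1 ± 0.3 mm, and the mark started 15 mm above the needle. So the rider travels 78.1 mm, which puts the tool at z = 0.1688.

```bash
python3 -m crank '[[[0,0,0],0,255],[[0,0,0],0,255],[[0,0,0],0,255]]'; python3 -m crank '[[[0,0,2],0,255],[[0,0,4],0,255],[[0,0,6],0,255],[[0,0,6],0,255],[[0,0,6],0,255],[[0,0,6],0,255],[[0,0,6],0,255]]'; python3 -c "
from h import *
go(.5,.1,.1688,8.5)"
```

```text
time: 26.0
eef_pos: [0.568, 0.1706, 0.1748]
tcp_rot: [0.997, 0.074, 0.001, -0.0]
contact_force: [5.8, 3.5, -0.7]
opening: 0.103
finger_force: 50.7
time: 26.7
eef_pos: [0.568, 0.1706, 0.1693]
tcp_rot: [0.997, 0.074, 0.001, -0.0]
contact_force: [4.6, 3.3, 1.1]
opening: 0.109
finger_force: 50.9
t 26.7 psi 8.5 tilt [ 1.3e-03  3.0e-04 -1.0e+00] -> shift [-77.7  59.8   0.4] turn -0.0
```

```bash
python3 -m crank '[[[0,0,0.3],0,255],[[0,0,0.3],0,255],[[0,0,0.3],0,255],[[0,0,0.3],0,180],[[0,0,0.3],0,130],[[0,0,0.3],0,130],[[0,0,0.3],0,130],[[0,0,0.3],0,130]]'
python3 -m crank '[[[0,0,-4],0,130],[[0,0,-15],0,130],[[0,0,-35],0,130],[[0,0,-60],0,130],[[0,0,-90],0,130],[[0,0,-120],0,130],[[0,0,-145],0,130],[[0,0,-165],0,130],[[0,0,-175],0,130],[[0,0,-175],0,130]]'
```

```text
time: 27.5
eef_pos: [0.5672, 0.1703, 0.1697]
tcp_rot: [0.997, 0.074, -0.0, 0.0]
contact_force: [0.4, -0.1, 0.0]
opening: 0.489
finger_force: 0.0
time: 28.5
eef_pos: [0.5682, 0.1707, 0.3478]
tcp_rot: [0.997, 0.074, 0.002, -0.0]
contact_force: [-0.2, 0.5, 0.9]
opening: 0.488
finger_force: 0.0
```

```bash
python3 -m crank '[[[0,0,0],0,130],[[0,0,0],0,130],[[0,0,0],0,130]]'; python3 -c "
from plant import ctrl
print(ctrl.sign_off())"
```

```text
time: 28.8
eef_pos: [0.5671, 0.1705, 0.3433]
tcp_rot: [0.997, 0.074, -0.001, 0.0]
contact_force: [-0.7, 0.2, 0.4]
opening: 0.49
finger_force: 0.0
the job is handed in; nothing more can be done
None
```

The carrier hangs on the hook (63 mm dip; it rose about 4 mm on release) and the rider is drawn down about 78 mm to the needle's calculated level, but the camera calls ran out before I could check that match by eye; the job is handed in.

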